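# Close the drive box and lock its quarter-turn fastener

### The arm

A 6-joint arm with a two-finger parallel gripper is mounted at the origin on a cart in front of the work surface, level with it; the furniture and walls round the work are solid. World frame = base frame: x ahead of the robot, y to its left, z up, the work surface at z = 0. Lengths are in m, angles in rad, forces in N, time in s.
With the tool pointing down it reaches from about 0.3 to 0.95 m from the base axis. Payload 3.1 kg.
Tool frame: the origin (TCP) lies on the front face of the gripper's body, between the roots of the fingers; the fingertips stand 73 mm ahead of it and the grasp point (between the pads) lies 54 mm ahead of it; z points along the fingers, y is the direction in which the jaws open and shut (so a half turn about z gives the same grasp; the last joint's range is limited). The gripper opens to 85 mm and grips with 20 to 120 N. Pads are 22 mm wide; open, the fingers measure 114 mm over their backs; the gripper's body (76 mm by 85 mm) begins 54 mm behind the grasp point. The pads swing forward as they close: fully open they stand 13 mm farther back than shut.
Start: joints at [1.151, 0.308, 1.634, -0, 1.2, -0.07], TCP at [0.214, 0.587, 0.304] pointing down, gripper open.
Joint ranges: [-3.06, 3.06], [-0.79, 1.96], [0.05, 2.63], [-1.19, 4.34], [0.05, 2.64], [-2.94, 2.94]. Speed limits (rad/s): [2.79, 2.79, 3.14, 3.14, 3.14, 3.14].

### API

Orientations are given as a 3x3 rotation matrix whose columns are the frame's x, y, z axes.
In Python, from plant import manip gives the robot as it stands. The module is installed in compiled form; this text tells all that it offers.
- The arm moves only by the tool jog_arm, never from a script. Its argument "targets" is a list of rows, each an object with "slide": the shift along the world's x, y, z in mm, a list of three; "delta_rot": the turn, a rotation vector about the world's x, y, z in degrees, a list of three; "grip": the opening, from -1 (shut) to 1 (fully open), so that 0 is half open. A call has 1 to 10 rows; each row is the pose to reach, as a shift and turn from the pose commanded when the call began; what a row does not reach only later rows make up. A row lasts 1/10 s, in which the tool goes at most 50 mm and 8.59 degrees, less where a joint would pass 70% of its speed; a pose out of reach is approached as far as the arm can. A call with a gripper value outside its range is refused whole. The fingers move at their own pace and stop on an object; "newtons" is the grip in N (left out, the last holds). Time passes only in rows, so rows that repeat a pose let the fingers close. It gives the time, the measured TCP pose, the force and the opening at its end, in the units of the state.
- manip.read_state(): the state, without advancing time (a new reading comes with each control period).
- manip.capture(name): name is "scene" or "side" or "wrist"; returns a dict with "frame" (384x512x3 uint8, red, green, blue), "range_z" (384x512 float32, m along the optical axis (not along the pixel's ray), 0 where there is no reading), "vertical_fov" (degrees; the focal length in pixels is half the picture's height over the tangent of half this angle, whatever the lens; pixels are square), "cx", "cy" (the principal point, pixels), "world_from_camera" (4x4, takes a point from camera to world coordinates); the wrist camera has in their place "mount" (4x4, takes a point from camera to tool coordinates, whose origin is the TCP and whose axes are the flange's). Camera axes: x right, y down, z forward; pixel columns grow to the right and rows downward; lengths in m; the calibration is good to about 2 mm. A picture is of the moment at which its call begins: read the wrist's pose just before it.
- manip.job_done(): hands the job in, once; it reports no verdict.
The state is a dict: "time_s": time; "joints": joint angles; "joint_vel": joint speeds; "effort": joint torques, N m; "eef_pos": TCP position; "ee_rot": TCP orientation; "force": force on the tool from outside, world axes, zero at the start; "torque": the same for the moment, N m; "opening": finger opening in m.
Only numpy, scipy, OpenCV 4.12 (cv2) and the standard library are available. Lean on these libraries where they do the work, as an engineer would, in place of code of your own. Each camera call takes 0.05 s, during which the arm holds its last target.

### The job

Put the cover back on the open drive box: hook its plain edge under the box's overhanging lip, then pivot the other end down until the cover lies fully home inside the rim. Then turn the wing on the cover until its cross-bar lines up with the slot beneath, push it in, and turn it clockwise to its stop so that it stays locked down. Leave the tape roll and the whetstone where they are.

Things in the scene. Friction and masses are not known exactly. Their poses are not given: they have to be found in the camera images.
- drive_box: Open grey box bolted to the bench, 172 x 122 x 59 mm. Origin: centre of its underside; z up; +x from its lip end to its slot end. Its recess, 156 x 106 mm, centred on the origin, leaves the cover 3 mm play all round; the cover rests on a ledge at z = 44 mm. The other three rims are 51 mm high, inner top 4 mm bevelled. When home, the cover's centre is over the origin, axes parallel to the box's.
- lip_edge (a point): Middle of the lower edge of the lip that overhangs the recess at the box's -x end, at x = -69, z = 54 mm in the box; axes as the box's. The lip is 5 mm thick; under it a gap 10 mm high runs 9 mm deep (-x) to the end wall. The cover cannot drop in flat: tilted some 15 degrees with the fastener end up, its plain edge goes down at +x of this point, slides 6 mm under the lip, then it pivots down.
- slot (a point): Centre of the fastener slot in the steel bridge across the box, on the bridge's top face, at x = +50, z = 42 mm in the box (2 mm below the cover's underside when it is home); axes as the box's. The slot is 40 mm long along y, 15 mm wide along x; the bridge is 4 mm thick and hollow space lies below it.
- cover_handle (a point): Centre of the black bow handle's bar on the loose grey cover; bar 12 (x) x 64 (y) x 14 mm. Axes are the cover's: z out of its top, +x to its fastener end, -x to the plain edge that goes under the lip. The cover is a plate 150 (x) x 100 (y) x 6 mm, about 0.5 kg; this point is at x = -12 mm, y = 0 from its centre, 33 mm above its underside. At the start it lies flat on the bench, top up.
- wing (a point): Centre of the black wing that turns the captive fastener on the cover: 34 mm long (its own y), 10 mm thick (its x), 30 mm tall. Its axis is at x = +50 mm, y = 0 from the cover's centre. Sprung out, this point is 35 mm above the cover's underside; it sinks as the fastener is pushed. The hidden cross-bar (30 mm long, 6 mm thick) is parallel to the wing's length.
- stud_turn (a joint): Turn of the wing relative to the cover, rad, growing clockwise seen from above; range -0.3 to 1.6. At 0 wing and cross-bar lie along the cover's y, in line with the slot (within about 0.1 to go in); near 1.57 they lie along the cover's x: locked, by the stop at 1.6. Friction (0.03 N m) keeps it where it is left.
- stud_push (a joint): How far the fastener is pushed in, m: 0 sprung out, 0.014 at its stop. A spring resists with 2.4 N at first, 6.6 N at the stop. Out of line, the cross-bar meets the bridge at about 0.0025 and goes no further. Pushed to 0.0125 or more it can be turned under the bridge; after a quarter turn and release it springs back to about 0.0115 and is held there.
- label_roll: Bystander: pale tape roll lying flat, 83 mm across, 44 mm tall; origin at the centre of its underside.
- whetstone: Bystander: dark flat whetstone, 52 x 78 x 21 mm; origin at the centre of its underside.

How it is judged:
On the way, in this order (a step that is already met when the one before it is completed fails the run):
1. the cover lies home in the recess, its edge under the lip, the fastener still sprung out (z of cover_handle in the frame of drive_box between 0.0745 and 0.0795 m and x of cover_handle in the frame of drive_box between -0.017 and -0.007 m and y of cover_handle in the frame of drive_box between -0.005 and 0.005 m and angle between cover_handle's own z axis and vertical below 0.035 rad and value of joint stud_push below 0.006 m), for 0.2 s.
2. the fastener, in line with the slot, is pushed in (value of joint stud_push above 0.0105 m and value of joint stud_turn below 0.4 rad), for 0.05 s.
At the end, for the whole second after the job is handed in: The cover lies home in the box's recess (within 5 mm sideways, 2.5 mm in height, 0.035 rad of level), and the wing has been released turned clockwise beyond 1.3 rad with the fastener held in between 9.5 and 13.5 mm (value of joint stud_turn above 1.3 rad and value of joint stud_push between 0.0095 and 0.0135 m and z of cover_handle in the frame of drive_box between 0.0745 and 0.0795 m and x of cover_handle in the frame of drive_box between -0.017 and -0.007 m and y of cover_handle in the frame of drive_box between -0.005 and 0.005 m and angle between cover_handle's own z axis and vertical below 0.035 rad); the robot touches nothing.
It fails at once if the tape roll or the whetstone is moved more than 30 mm (distance of any of label_roll, whetstone from where it was at the start of the episode above 0.03 m).
It also fails if it takes over 54 s, if anything falls off the work surface, if the arm or the gripper's body presses on something with over 40 N, if the wrist force passes 120 N, or if a joint passes its speed limit or range.

## Working session

There is one attempt and no reset: what is moved stays moved. The work goes in short steps, Python scripts to look and compute and a tool call to move; the robot and the scene stay as the last step left them, time stands still between calls to the robot, and variables do not carry over. Pictures are saved under pics/ and viewed, and the job is handed in when it is done.

Besides the shell and the picture viewer there is one more tool, called as a command line: name --argument value ..., lists and objects as JSON in quotes. jog_arm: Moves the arm, as the interface text tells. Its arguments: {"type":"object","properties":{"targets":{"type":"array","items":{"type":"object","properties":{"slide":{"type":"array","items":{"type":"number"}},"delta_rot":{"type":"array","items":{"type":"number"}},"grip":{"type":"number"}}}},"newtons":{"type":"number"}},"required":["targets"]}

```bash
mkdir -p pics; ls; python3 - <<'E'
from plant import manip
import cv2,numpy as np,pickle
s=manip.read_state()
for k,v in s.items(): print(k,np.round(v,4).tolist())
for n in ["scene","side","wrist"]:
    c=manip.capture(n)
    pickle.dump((s,c),open(f'{n}0.pkl','wb'))
    cv2.imwrite(f'pics/{n}0.png',c['frame'][:,:,::-1])
    print(n,{k:np.round(v,4).tolist() for k,v in c.items() if k not in('frame','range_z')})
E
```

```text
pics
time_s 0.0
joints [1.1513, 0.309, 1.6353, -0.0, 1.1997, -0.0697]
joint_vel [0.0008, -0.001, -0.0014, -0.0002, -0.0004, 0.0024]
effort [-0.0008, -41.5264, -27.6661, -0.0001, 0.0103, -0.0]
eef_pos [0.214, 0.5865, 0.3026]
ee_rot [[-0.9394, 0.3427, -0.0009], [0.3427, 0.9394, -0.0021], [0.0001, -0.0023, -1.0]]
force [-0.0824, -0.4341, 0.0725]
torque [-0.0006, -0.0631, -0.0203]
opening 0.0855
scene {'vertical_fov': 54.1357, 'cx': 250.9265, 'cy': 191.9782, 'world_from_camera': [[0.8543, -0.311, 0.4165, 0.1963], [-0.5197, -0.5267, 0.6727, -0.806], [0.0101, -0.7911, -0.6116, 0.5817], [0.0, 0.0, 0.0, 1.0]]}
side {'vertical_fov': 54.1186, 'cx': 260.1934, 'cy': 196.7976, 'world_from_camera': [[0.9946, -0.0772, 0.0694, 0.4962], [-0.1014, -0.5806, 0.8078, -0.9205], [-0.0221, -0.8105, -0.5853, 0.568], [0.0, 0.0, 0.0, 1.0]]}
wrist {'vertical_fov': 70.1279, 'cx': 259.6581, 'cy': 192.0691, 'mount': [[-0.0002, -0.9656, -0.2601, 0.0641], [1.0, -0.0004, 0.0007, 0.0009], [-0.0008, -0.2601, 0.9656, -0.0704], [0.0, 0.0, 0.0, 1.0]]}
```

View pics/scene0.png

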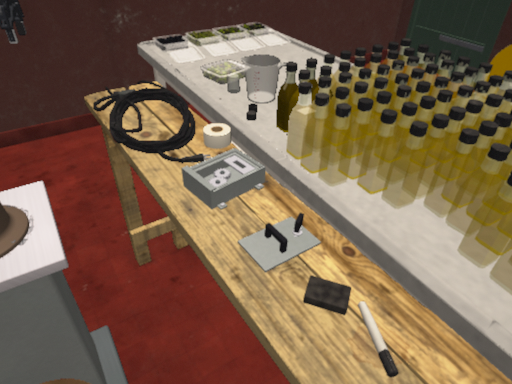

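View pics/side0.png

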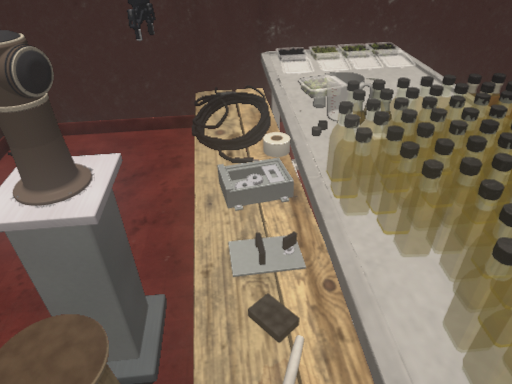

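View pics/wrist0.png

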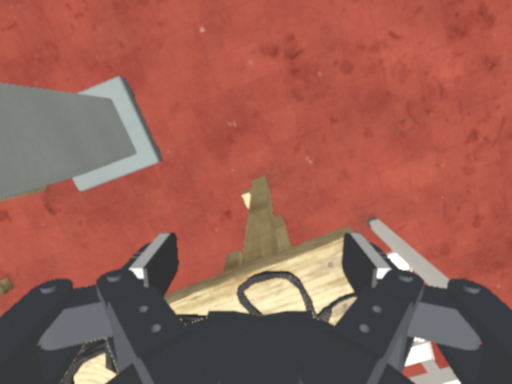

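The scene and side views show the cover near (280,240) and (265,255), with the handle and a wing towards its right end. The box is near (224,178), the tape roll at (217,133) and the whetstone at (328,295). I'll zoom in and measure.

```bash
cat > h.py <<'E'
import numpy as np,cv2,pickle
def cam(c,s=None):
    H=c['frame'].shape[0]; f=H/2/np.tan(np.radians(c['vertical_fov'])/2)
    if 'mount' in c:
        T=np.eye(4);T[:3,:3]=s['ee_rot'];T[:3,3]=s['eef_pos'];T=T@c['mount']
    else: T=np.array(c['world_from_camera'])
    return f,c['cx'],c['cy'],T
def ray(c,uv,z,s=None):
    f,cx,cy,T=cam(c,s); uv=np.atleast_2d(uv).astype(float)
    d=np.c_[(uv[:,0]-cx)/f,(uv[:,1]-cy)/f,np.ones(len(uv))]@T[:3,:3].T
    return T[:3,3]+d*((z-T[2,3])/d[:,2])[:,None]
def cloud(c,s=None):
    f,cx,cy,T=cam(c,s); Z=c['range_z']; v,u=np.mgrid[:Z.shape[0],:Z.shape[1]]
    P=np.stack([(u-cx)/f*Z,(v-cy)/f*Z,Z],-1)@T[:3,:3].T+T[:3,3]
    P[Z==0]=np.nan
    return P
def crop(c,x0,y0,x1,y1,k,name):
    cv2.imwrite(name,cv2.resize(c['frame'][y0:y1,x0:x1,::-1],None,fx=k,fy=k,interpolation=cv2.INTER_CUBIC))
E
python3 - <<'E'
from h import *
for n,b in [('scene',(170,110,370,330)),('side',(200,120,340,350))]:
    s,c=pickle.load(open(n+'0.pkl','rb'))
    crop(c,*b,2.6 if n=='side' else 2.7,f'pics/{n}0c.png')
    P=cloud(c); 
    z=P[...,2]; 
    pts={'scene':[(224,158),(280,240),(277,237),(298,224),(217,133),(328,295),(200,176),(263,175)],'side':[(265,255),(260,248),(290,240),(255,180),(276,145),(273,316)]}[n]
    for p in pts: print(n,p,np.round(P[p[1],p[0]],3))
E
```

```text
scene (224, 158) [ 0.578 -0.051  0.043]
scene (280, 240) [ 0.535 -0.373  0.037]
scene (277, 237) [ 0.534 -0.364  0.038]
scene (298, 224) [ 0.591 -0.359  0.044]
scene (217, 133) [0.625 0.08  0.043]
scene (328, 295) [ 0.54  -0.52   0.021]
scene (200, 176) [ 0.479 -0.116  0.059]
scene (263, 175) [ 0.641 -0.145  0.022]
side (265, 255) [ 0.549 -0.381  0.033]
side (260, 248) [ 0.54  -0.37   0.043]
side (290, 240) [ 0.604 -0.353  0.041]
side (255, 180) [ 0.554 -0.1    0.029]
side (276, 145) [0.632 0.064 0.039]
side (273, 316) [ 0.548 -0.517  0.019]
```

View pics/scene0c.png

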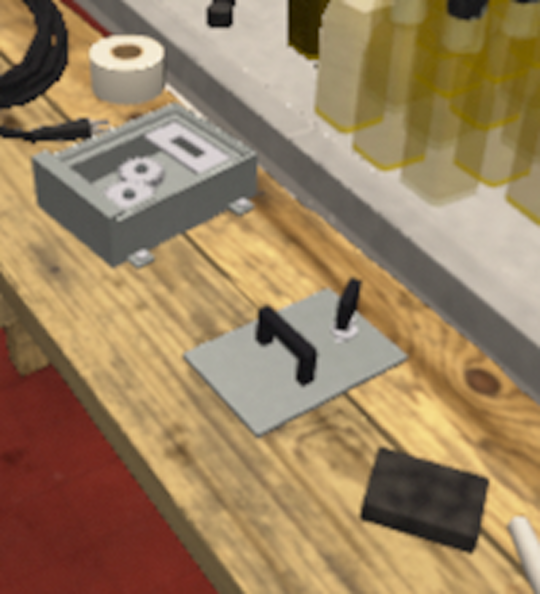

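View pics/side0c.png

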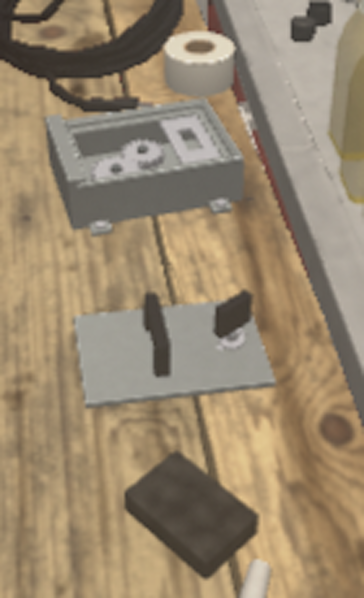

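Colours and layout are clear: both the box and the cover have +x roughly along world +x. I'll move the wrist camera over the box first, then over the cover.

jog_arm --targets '[{"slide": [40, -50, 20], "delta_rot": [0, 0, -6], "grip": 1}, {"slide": [60, -95, 30], "delta_rot": [0, 0, -12], "grip": 1}, {"slide": [80, -140, 30], "delta_rot": [0, 0, -18], "grip": 1}, {"slide": [100, -185, 30], "delta_rot": [0, 0, -24], "grip": 1}, {"slide": [120, -230, 30], "delta_rot": [0, 0, -30], "grip": 1}, {"slide": [140, -275, 30], "delta_rot": [0, 0, -36], "grip": 1}, {"slide": [160, -320, 30], "delta_rot": [0, 0, -42], "grip": 1}, {"slide": [180, -365, 30], "delta_rot": [0, 0, -48], "grip": 1}, {"slide": [200, -410, 30], "delta_rot": [0, 0, -54], "grip": 1}, {"slide": [220, -455, 30], "delta_rot": [0, 0, -60], "grip": 1}]'

```text
time_s: 1.15
eef_pos: [0.4302, 0.1398, 0.3339]
ee_rot: [[-0.169, 0.986, 0.0], [0.986, 0.169, 0.0], [0.0, 0.0, -1.0]]
force: [1.1, 0.2, -0.9]
opening: 0.0855
```

jog_arm --targets '[{"slide": [110, -210, 0], "grip": 0}, {"slide": [110, -210, 0], "grip": 0}, {"slide": [110, -210, 0], "grip": 0}, {"slide": [110, -210, 0], "grip": 0}, {"slide": [110, -210, 0], "grip": 0}, {"slide": [110, -210, 0], "grip": 0}, {"slide": [110, -210, 0], "grip": 0}, {"slide": [110, -210, 0], "grip": 0}]'

```text
schema error: expected keys slide, delta_rot, grip
```

```bash
cat > w.py <<'E'
import sys
from h import *
from plant import manip
n=sys.argv[1]; v=sys.argv[2] if len(sys.argv)>2 else 'wrist'
s=manip.read_state(); c=manip.capture(v); pickle.dump((s,c),open(n+'.pkl','wb'))
cv2.imwrite(f'pics/{n}.png',c['frame'][:,:,::-1])
print(s['time_s'],np.round(s['eef_pos'],4),np.round(s['joints'],3),'F',np.round(s['force'],2),'op',round(float(s['opening']),4)); print(np.round(s['ee_rot'],3).tolist())
E
python3 w.py w1
```

```text
1.15 [0.4302 0.1398 0.3339] [ 0.218 -0.065  1.989  0.     1.217  0.048] F [ 1.14  0.22 -0.93] op 0.0855
[[-0.169, 0.986, 0.0], [0.986, 0.169, 0.0], [0.0, 0.0, -1.0]]
```

View pics/w1.png

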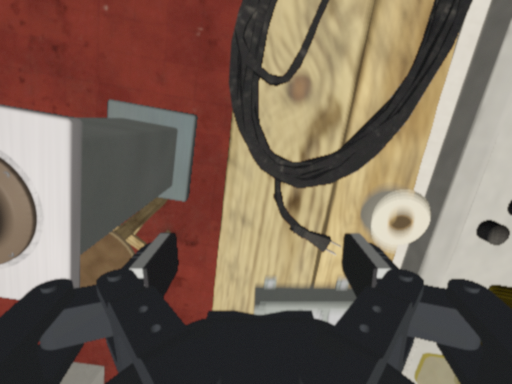

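The tape roll is at (398,217) and the box's edge peeks in at the bottom (300,295). The camera sees the +y side of the tool, so I'll go further in −y.

jog_arm --targets '[{"slide": [110, -360, 0], "delta_rot": [0, 0, 0], "grip": 0}, {"slide": [110, -360, 0], "delta_rot": [0, 0, 0], "grip": 0}, {"slide": [110, -360, 0], "delta_rot": [0, 0, 0], "grip": 0}, {"slide": [110, -360, 0], "delta_rot": [0, 0, 0], "grip": 0}, {"slide": [110, -360, 0], "delta_rot": [0, 0, 0], "grip": 0}, {"slide": [110, -360, 0], "delta_rot": [0, 0, 0], "grip": 0}, {"slide": [110, -360, 0], "delta_rot": [0, 0, 0], "grip": 0}, {"slide": [110, -360, 0], "delta_rot": [0, 0, 0], "grip": 0}, {"slide": [110, -360, 0], "delta_rot": [0, 0, 0], "grip": 0}, {"slide": [110, -360, 0], "delta_rot": [0, 0, 0], "grip": 0}]'

```text
time_s: 2.2
eef_pos: [0.5396, -0.2182, 0.3331]
ee_rot: [[-0.172, 0.985, -0.002], [0.985, 0.172, 0.001], [0.002, -0.001, -1.0]]
force: [-0.3, 0.1, 0.3]
opening: 0.0425
```

```bash
python3 w.py w2
```

```text
2.2 [ 0.5396 -0.2182  0.3331] [-4.590e-01  2.010e-01  1.707e+00  1.000e-03  1.236e+00 -6.320e-01] F [-0.32  0.15  0.33] op 0.0425
[[-0.172, 0.985, -0.002], [0.985, 0.172, 0.001], [0.002, -0.001, -1.0]]
```

View pics/w2.png

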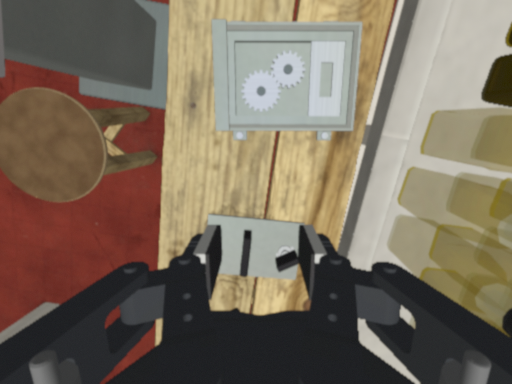

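jog_arm --targets '[{"slide": [0, -290, 0], "delta_rot": [0, 0, 0], "grip": 0}, {"slide": [0, -290, 0], "delta_rot": [0, 0, 0], "grip": 0}, {"slide": [0, -290, 0], "delta_rot": [0, 0, 0], "grip": 0}, {"slide": [0, -290, 0], "delta_rot": [0, 0, 0], "grip": 0}, {"slide": [0, -290, 0], "delta_rot": [0, 0, 0], "grip": 0}, {"slide": [0, -290, 0], "delta_rot": [0, 0, 0], "grip": 0}, {"slide": [0, -290, 0], "delta_rot": [0, 0, 0], "grip": 0}, {"slide": [0, -290, 0], "delta_rot": [0, 0, 0], "grip": 0}]'

```text
time_s: 3.05
eef_pos: [0.5402, -0.5072, 0.3331]
ee_rot: [[-0.173, 0.985, -0.001], [0.985, 0.173, 0.002], [0.002, -0.0, -1.0]]
force: [-0.8, 0.6, 0.2]
opening: 0.0426
```

```bash
python3 w.py w3
```

```text
3.05 [ 0.5402 -0.5072  0.3331] [-8.130e-01  5.120e-01  1.290e+00  1.000e-03  1.341e+00 -9.870e-01] F [-0.83  0.64  0.24] op 0.0426
[[-0.173, 0.985, -0.001], [0.985, 0.173, 0.002], [0.002, -0.0, -1.0]]
```

View pics/w3.png

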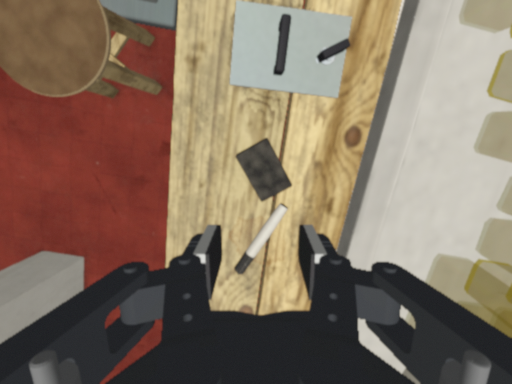

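In w2 the box fills (213–362, 20–132), with the slot at (325,78) and the lip on the left. In w3 the cover spans (231–351, 2–98), the handle bar is at (283,45), and the wing at (334,50), turned well away from the cover's y. Next I measure them with masks and rays.

```bash
python3 - <<'E'
from h import *
def rect(mask,c,s,z,lab):
    cs,_=cv2.findContours(mask.astype(np.uint8),cv2.RETR_EXTERNAL,cv2.CHAIN_APPROX_NONE)
    k=max(cs,key=cv2.contourArea)[:,0]
    W=ray(c,k,z,s)[:,:2]*1000
    (cx,cy),(w,h),a=cv2.minAreaRect(W.astype(np.float32))
    print(lab,'ctr',round(cx,1),round(cy,1),'size',round(w,1),round(h,1),'ang',round(a,2))
    return W
s,c=pickle.load(open('w3.pkl','rb')); P=cloud(c,s); F=c['frame'].astype(int)
hsv=cv2.cvtColor(c['frame'],cv2.COLOR_RGB2HSV).astype(int)
u,v=np.meshgrid(range(512),range(384))
print('cover px',F[70,250],hsv[70,250],P[70,250],'wood',hsv[120,220],'handle',hsv[45,283],P[45,283],'wing',hsv[48,336],P[48,336])
roi=(u>222)&(u<360)&(v<105)
dark=roi&(hsv[...,2]<60)
grey=roi&(((hsv[...,1]<50)&(hsv[...,2]>100))|dark)
M=grey.astype(np.uint8); M=cv2.morphologyEx(M,cv2.MORPH_OPEN,np.ones((3,3)))
rect(M,c,s,0.006,'cover')
n,L,st,ce=cv2.connectedComponentsWithStats(dark.astype(np.uint8))
for i in range(1,n):
    if st[i,4]>60:
        print(st[i],ce[i]); m=L==i
        z=P[...,2][m]; print(' z',np.nanpercentile(z,[5,50,95]))
        top=m&(P[...,2]>np.nanpercentile(z,95)-0.006); rect(top,c,s,0.040 if ce[i][0]<310 else 0.050,'top')
        Q=P[top]*1000; Q=Q[np.isfinite(Q[:,2])]; print(' cloud mean',Q.mean(0).round(1), cv2.minAreaRect(Q[:,:2].astype(np.float32)))
s,c=pickle.load(open('w2.pkl','rb')); P=cloud(c,s); hsv=cv2.cvtColor(c['frame'],cv2.COLOR_RGB2HSV).astype(int)
print('box floor/rim',hsv[75,245],P[75,245],'rim',hsv[75,357],P[75,357],'lip',P[75,222],'bridge',hsv[50,325],P[50,325],'slot',hsv[78,326],P[78,326])
roi=(u>205)&(u<372)&(v<145)
Q=P*1000
m=roi&(P[...,2]>0.040)&(P[...,0]<0.66)
m2=roi&(P[...,2]>0.047)&(P[...,0]<0.66)
W=rect(m,c,s,0.051,'box51')
Qm=Q[m2][:,:2].astype(np.float32); print('cloud box',cv2.minAreaRect(Qm))
l=roi&(P[...,2]>0.0555); print('lip cloud',cv2.minAreaRect(Q[l][:,:2].astype(np.float32)),np.nanmedian(Q[l],0))
E
```

```text
cover px [180 190 186] [ 78  13 190] [ 0.50717555 -0.38194554  0.00937069] wood [ 22  84 174] handle [150   4  61] [ 0.54344249 -0.35289355  0.04233127] wing [128  17  59] [ 0.6047488  -0.34756443  0.05156913]
cover ctr 553.3 -349.7 size 151.4 102.0 ang 2.88
[275  16  15  58 160] [283.40625  47.44375]
 z [0.03881977 0.04153855 0.04295353]
top ctr 544.5 -352.3 size 62.4 9.6 ang 87.58
 cloud mean [ 544.6 -354.3   41.6] ((544.4280395507812, -352.3491516113281), (61.90735626220703, 9.508186340332031), 87.62466430664062)
[318  40  31  21 190] [333.72105263  50.27368421]
 z [0.03802954 0.05009383 0.05154971]
top ctr 603.7 -349.1 size 33.2 7.5 ang 35.04
 cloud mean [ 604.8 -348.7   50.1] ((604.1339111328125, -348.7543640136719), (32.707210540771484, 7.628612518310547), 35.3555908203125)
box floor/rim [ 72  14 179] [ 0.50069132 -0.09989479  0.00598435] rim [ 25  19 172] [ 0.63588406 -0.08310755  0.05189035] lip [ 0.4780866  -0.11170236  0.05916821] bridge [ 97  11 208] [ 0.59353334 -0.06084059  0.04267496] slot [ 63  13 179] [ 0.60915005 -0.08494739  0.00696368]
box51 ctr 552.0 -101.4 size 173.1 123.9 ang 9.73
cloud box ((552.674072265625, -101.83799743652344), (172.24839782714844, 122.3431167602539), 9.749251365661621)
lip cloud ((476.47503662109375, -115.35821533203125), (17.284177780151367, 121.49638366699219), 9.658740997314453) [ 476.07397227 -110.98313251   59.35135438]
```

```bash
python3 - <<'E'
from h import *
for n,b in [('w2',(200,10,380,145)),('w3',(220,0,370,105))]:
    s,c=pickle.load(open(n+'.pkl','rb')); crop(c,*b,4.2,f'pics/{n}c.png')
E
```

```text
(no output)
```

View pics/w2c.png

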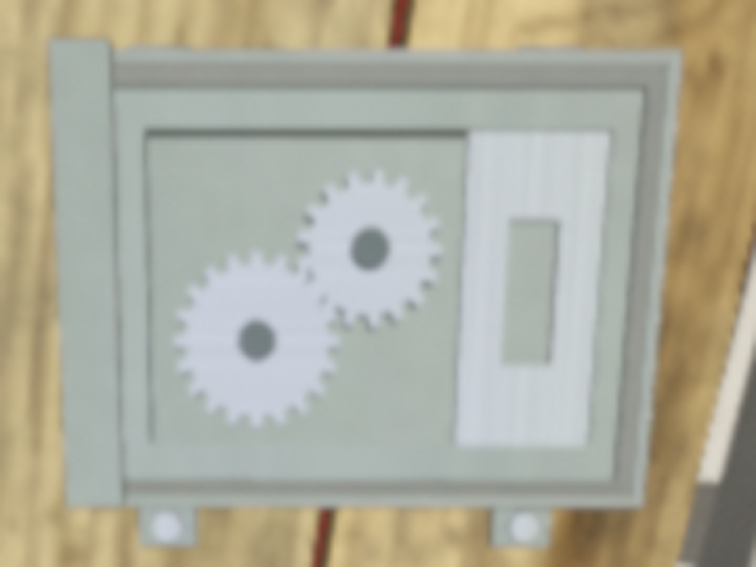

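View pics/w3c.png

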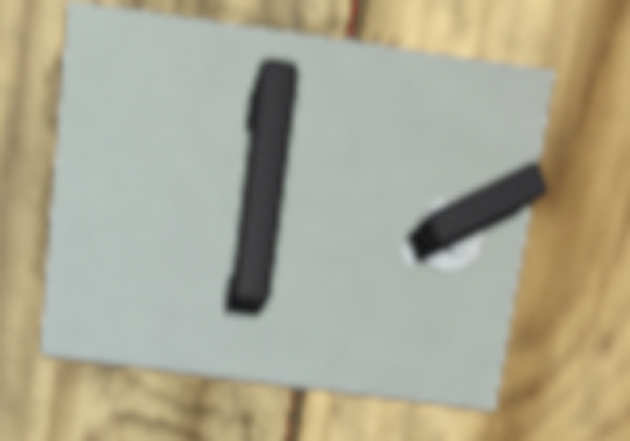

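```bash
python3 - <<'E'
from h import *
s,c=pickle.load(open('w3.pkl','rb')); P=cloud(c,s)
hsv=cv2.cvtColor(c['frame'],cv2.COLOR_RGB2HSV).astype(int)
u,v=np.meshgrid(range(512),range(384))
roi=(u>222)&(u<360)&(v<105)
dark=(roi&(hsv[...,2]<100)).astype(np.uint8)
n,L,st,ce=cv2.connectedComponentsWithStats(dark)
for i in range(1,n):
    if st[i,4]>60:
        m=(L==i)
        ztop=0.040 if ce[i][0]<310 else 0.050
        m&=P[...,2]>ztop-0.006
        W=ray(c,np.argwhere(m)[:,::-1],ztop,s)[:,:2]*1000
        mu=W.mean(0); U,S,Vt=np.linalg.svd(W-mu); a=np.degrees(np.arctan2(Vt[0,1],Vt[0,0]))
        R=(W-mu)@Vt.T; mid=(R.max(0)+R.min(0))/2@Vt+mu
        print(m.sum(),'mean',mu.round(1),'mid',mid.round(1),'ext',np.ptp(R,axis=0).round(1),'ang',a.round(2))
# cover edges by corners
grey=roi&(((hsv[...,1]<50)&(hsv[...,2]>90))|(hsv[...,2]<100))
M=cv2.morphologyEx(grey.astype(np.uint8),cv2.MORPH_OPEN,np.ones((3,3)))
k=max(cv2.findContours(M,cv2.RETR_EXTERNAL,cv2.CHAIN_APPROX_NONE)[0],key=cv2.contourArea)
ap=cv2.approxPolyDP(k,6,True)[:,0]; W=ray(c,ap,.006,s)*1000
print(ap.tolist(),W[:,:2].round(1).tolist(),W[:,:2].mean(0))
# slot and gears: bridge slot in w2
s,c=pickle.load(open('w2.pkl','rb')); P=cloud(c,s)
m=(u>310)&(u<345)&(v>30)&(v<120)&(P[...,2]>0.038)&(P[...,2]<0.0465)
x0=np.argwhere((u>312)&(u<342)&(v>55)&(v<104)&(P[...,2]<0.03))[:,::-1]
cv=cv2.minAreaRect((ray(c,x0,0.042,s)[:,:2]*1000).astype(np.float32));print('slot at top plane',cv,len(x0))
E
```

```text
532 mean [ 542.4 -351.2] mid [ 542.2 -352.1] ext [64.3 11.6] ang -86.73
264 mean [ 604.2 -348.5] mid [ 604.1 -348.7] ext [34.9  9.6] ang -144.48
[[236, 0], [230, 84], [337, 97], [350, 16]] [[476.0, -303.5], [483.1, -403.5], [630.7, -394.6], [623.0, -295.8]] [ 553.19890615 -349.37080038]
slot at top plane ((601.8316040039062, -94.26515197753906), (14.02861499786377, 38.07452392578125), 9.693206787109375) 384
```

Measurements agree with the sizes given: box centre (552.5,−102) at yaw 9.7°, with the slot at (602,−94) as it should be. The handle is at (542,−352) at yaw 3°, and the wing at (604,−349) with stud_turn near 1.0. Now to grasp the handle.

jog_arm --targets '[{"slide": [2, 50, 0], "delta_rot": [0, 0, -7], "grip": 0}, {"slide": [2, 100, 0], "delta_rot": [0, 0, -7], "grip": 0}, {"slide": [2, 155, -40], "delta_rot": [0, 0, -7], "grip": 0}, {"slide": [2, 155, -85], "delta_rot": [0, 0, -7], "grip": 0}, {"slide": [2, 155, -130], "delta_rot": [0, 0, -7], "grip": 0}, {"slide": [2, 155, -150], "delta_rot": [0, 0, -7], "grip": 0}, {"slide": [2, 155, -165], "delta_rot": [0, 0, -7], "grip": 0}, {"slide": [2, 155, -165], "delta_rot": [0, 0, -7], "grip": 0}]'

```text
time_s: 3.9
eef_pos: [0.5412, -0.3507, 0.167]
ee_rot: [[-0.054, 0.999, -0.003], [0.999, 0.054, 0.003], [0.003, -0.003, -1.0]]
force: [0.1, -0.0, -0.0]
opening: 0.043
```

```bash
python3 w.py w4; python3 w.py s4 side; python3 - <<'E'
from h import *
s,c=pickle.load(open('s4.pkl','rb')); crop(c,200,150,350,290,4,'pics/s4c.png')
E
```

```text
3.9 [ 0.5412 -0.3507  0.167 ] [-0.643  0.497  1.671  0.     0.978 -0.696] F [ 0.05 -0.01 -0.01] op 0.043
[[-0.054, 0.999, -0.003], [0.999, 0.054, 0.003], [0.003, -0.003, -1.0]]
3.95 [ 0.5422 -0.3521  0.169 ] [-0.643  0.495  1.668  0.     0.978 -0.696] F [-0.24  0.69  0.14] op 0.0426
[[-0.053, 0.999, -0.0], [0.999, 0.053, 0.0], [0.0, -0.0, -1.0]]
```

View pics/s4c.png

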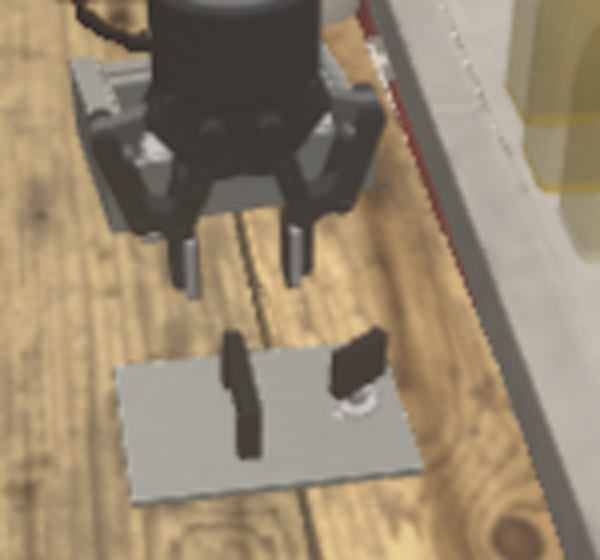

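View pics/w4.png

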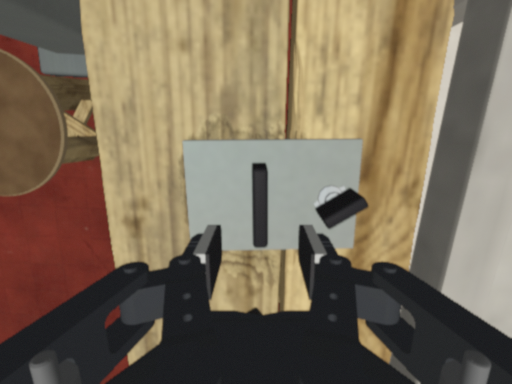

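The handle at (260,205) is centred between the fingers (centre u≈259), and its axis is parallel to the pads. I descend and close.

jog_arm --newtons 70 --targets '[{"slide": [0, 0, -40], "delta_rot": [0, 0, 0], "grip": 0}, {"slide": [0, 0, -65], "delta_rot": [0, 0, 0], "grip": 0}, {"slide": [0, 0, -80], "delta_rot": [0, 0, 0], "grip": 0}, {"slide": [0, 0, -80], "delta_rot": [0, 0, 0], "grip": 0}, {"slide": [0, 0, -80], "delta_rot": [0, 0, 0], "grip": -1}, {"slide": [0, 0, -80], "delta_rot": [0, 0, 0], "grip": -1}, {"slide": [0, 0, -80], "delta_rot": [0, 0, 0], "grip": -1}, {"slide": [0, 0, -80], "delta_rot": [0, 0, 0], "grip": -1}, {"slide": [0, 0, -80], "delta_rot": [0, 0, 0], "grip": -1}]'

```text
time_s: 4.9
eef_pos: [0.5426, -0.3543, 0.0911]
ee_rot: [[-0.052, 0.999, 0.001], [0.999, 0.052, -0.002], [-0.002, 0.001, -1.0]]
force: [-2.8, -0.1, 5.9]
opening: 0.0107
```

```bash
python3 w.py w5
```

```text
4.9 [ 0.5426 -0.3543  0.0911] [-6.450e-01  6.060e-01  1.685e+00 -1.000e-03  8.480e-01 -6.970e-01] F [-2.82 -0.1   5.89] op 0.0107
[[-0.052, 0.999, 0.001], [0.999, 0.052, -0.002], [-0.002, 0.001, -1.0]]
```

View pics/w5.png

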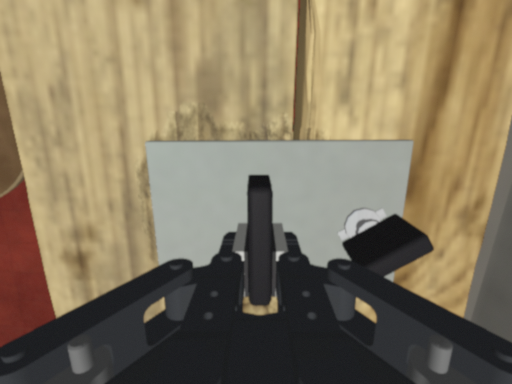

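Gripped: the opening is 10.7 mm on the bar. Next I lift, turn to the box's yaw, and check the cover in the hand.

jog_arm --targets '[{"slide": [0, 0, 15], "delta_rot": [0, 0, 0], "grip": -1}, {"slide": [0, 0, 40], "delta_rot": [0, 0, 0], "grip": -1}, {"slide": [0, 0, 80], "delta_rot": [0, 0, 2], "grip": -1}, {"slide": [0, 0, 120], "delta_rot": [0, 0, 4], "grip": -1}, {"slide": [0, 0, 140], "delta_rot": [0, 0, 6.7], "grip": -1}, {"slide": [0, 0, 140], "delta_rot": [0, 0, 6.7], "grip": -1}, {"slide": [0, 0, 140], "delta_rot": [0, 0, 6.7], "grip": -1}, {"slide": [0, 0, 140], "delta_rot": [0, 0, 6.7], "grip": -1}]'

```text
time_s: 5.75
eef_pos: [0.5404, -0.352, 0.2259]
ee_rot: [[-0.167, 0.986, -0.005], [0.986, 0.167, 0.004], [0.004, -0.004, -1.0]]
force: [-0.8, -0.5, -6.1]
opening: 0.0106
```

```bash
python3 w.py w6; python3 w.py s6 side; python3 - <<'E'
from h import *
s,c=pickle.load(open('s6.pkl','rb')); crop(c,190,100,350,290,3.5,'pics/s6c.png')
s,c=pickle.load(open('w6.pkl','rb')); f,cx,cy,T=cam(c,s)
P=cloud(c,s)
R=s['ee_rot']; Q=(P-s['eef_pos'])@R*1000  # tool coords
hsv=cv2.cvtColor(c['frame'],cv2.COLOR_RGB2HSV).astype(int)
u,v=np.meshgrid(range(512),range(384))
m=(Q[...,2]>70)&(Q[...,2]<100)&(hsv[...,1]<40)&(hsv[...,2]>120)&(v<240)
print(m.sum())
A=Q[m]; co=np.linalg.lstsq(np.c_[A[:,:2],np.ones(len(A))],A[:,2],rcond=None)[0]; print('plane z=ax+by+c tool',co)
k=max(cv2.findContours(m.astype(np.uint8),cv2.RETR_EXTERNAL,cv2.CHAIN_APPROX_NONE)[0],key=cv2.contourArea)
W=np.array([Q[p[1],p[0]] for p in k[:,0]]); print('tool x max',np.percentile(W[:,0],[90,97,99]),'y',W[:,1].min(),W[:,1].max())
E
```

```text
5.75 [ 0.5404 -0.352   0.2259] [-0.645  0.426  1.64   0.     1.081 -0.813] F [-0.8  -0.46 -6.11] op 0.0106
[[-0.167, 0.986, -0.005], [0.986, 0.167, 0.004], [0.004, -0.004, -1.0]]
5.8 [ 0.5404 -0.352   0.2257] [-0.645  0.426  1.64   0.     1.081 -0.813] F [-0.5   0.44 -5.53] op 0.0102
[[-0.167, 0.986, -0.005], [0.986, 0.167, 0.004], [0.004, -0.004, -1.0]]
22220
plane z=ax+by+c tool [2.05882825e-03 1.51252830e-02 8.31753233e+01]
tool x max [53.65864127 53.81330376 53.85517311] y -62.21320356135959 88.35451483386032
```

View pics/w6.png

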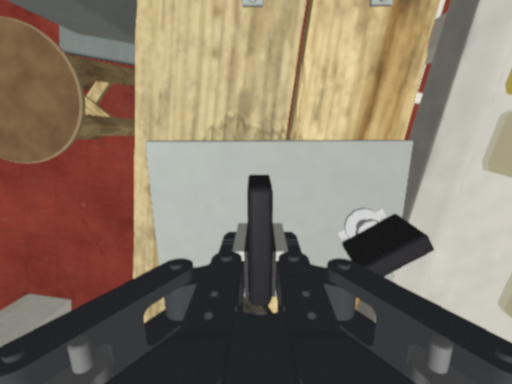

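View pics/s6c.png

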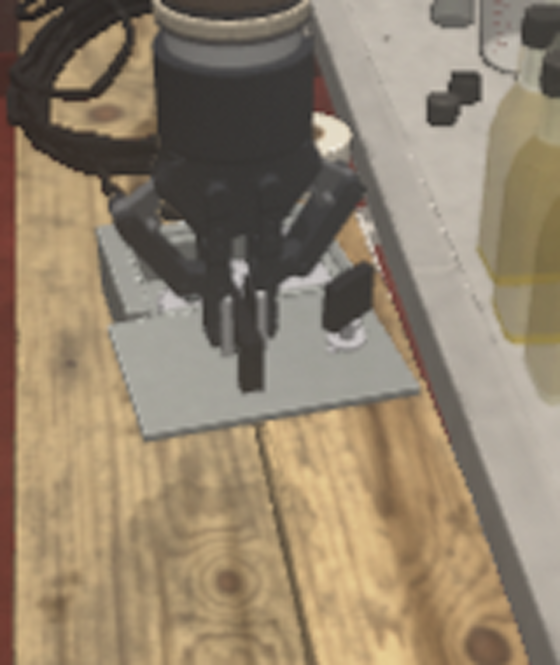

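The cover sits square in the hand: its top plane is 83.2 mm ahead of the TCP, and the handle is at tool (3.3, 0.7, 56.2). I carry it over the box and tilt it 15°, staying 30 mm above contact.

jog_arm --targets '[{"slide": [0, 30, 0], "delta_rot": [0, 0, 0], "grip": -1}, {"slide": [-2, 70, 0], "delta_rot": [0, 0, 0], "grip": -1}, {"slide": [-4, 110, 0], "delta_rot": [0.5, -3, 0], "grip": -1}, {"slide": [-6, 150, 0], "delta_rot": [1, -6, 0], "grip": -1}, {"slide": [-8, 190, 0], "delta_rot": [1.5, -9, 0], "grip": -1}, {"slide": [-10, 225, 0], "delta_rot": [2, -12, 0], "grip": -1}, {"slide": [-10, 243, -15], "delta_rot": [2.5, -14.8, 0], "grip": -1}, {"slide": [-10, 243, -40], "delta_rot": [2.5, -14.8, 0], "grip": -1}, {"slide": [-10, 243, -48], "delta_rot": [2.5, -14.8, 0], "grip": -1}, {"slide": [-10, 243, -48], "delta_rot": [2.5, -14.8, 0], "grip": -1}]'

```text
time_s: 6.85
eef_pos: [0.53, -0.1097, 0.1782]
ee_rot: [[-0.168, 0.954, 0.249], [0.986, 0.162, 0.045], [0.003, 0.253, -0.967]]
force: [0.2, -0.4, -5.6]
opening: 0.0104
```

```bash
cat > bx.py <<'E'
from h import *
B=np.array([552.5,-102.0,0]); a=np.radians(9.7); RB=np.array([[np.cos(a),-np.sin(a),0],[np.sin(a),np.cos(a),0],[0,0,1]])
def report(s,off=(3.3,.7,56.2)):
    R=np.array(s['ee_rot']); p=np.array(s['eef_pos'])*1000
    H=p+R@np.array(off); Rc=np.c_[R[:,1],R[:,0],-R[:,2]]
    Rb=RB.T@Rc; h=RB.T@(H-B)
    cor=h+Rb@np.array([-63,0,-33]); top=h+Rb@np.array([-63,0,-27])
    print('handle in box',h.round(1),'edge bottom',cor.round(1),'edge top',top.round(1),'tilt',np.degrees(np.arctan2(Rb[2,0],Rb[0,0])).round(2),'roll',np.degrees(Rb[2,1]).round(2),'yaw',np.degrees(Rb[1,0]).round(2))
if __name__=='__main__':
    from plant import manip
    s=manip.read_state(); print(s['time_s'],'F',np.round(s['force'],1),'T',np.round(s['torque'],2),'tcp',np.round(s['eef_pos'],4)); report(s)
E
python3 w.py w7; python3 w.py s7 side; python3 w.py c7 scene >/dev/null; python3 bx.py; python3 - <<'E'
from h import *
s,c=pickle.load(open('s7.pkl','rb')); crop(c,200,90,340,230,4,'pics/s7c.png')
s,c=pickle.load(open('c7.pkl','rb')); crop(c,160,80,300,220,4,'pics/c7c.png')
E
```

```text
6.85 [ 0.53   -0.1097  0.1782] [-0.342  0.221  2.056  0.21   0.652 -0.663] F [ 0.15 -0.35 -5.61] op 0.0104
[[-0.168, 0.954, 0.249], [0.986, 0.162, 0.045], [0.003, 0.253, -0.967]]
6.9 [ 0.5314 -0.1104  0.1798] [-0.342  0.22   2.054  0.21   0.651 -0.663] F [ 0.74  0.13 -5.13] op 0.0103
[[-0.167, 0.953, 0.253], [0.986, 0.162, 0.044], [0.001, 0.256, -0.967]]
7.0 F [ 1.  -0.5 -4.9] T [-0.13  0.43  0.01] tcp [ 0.533  -0.1111  0.1817]
handle in box [ -5.4  -2.5 127.6] edge bottom [-57.7  -2.5  79.3] edge top [-59.2  -2.5  85.1] tilt 15.1 roll -0.07 yaw -0.07
```

View pics/s7c.png

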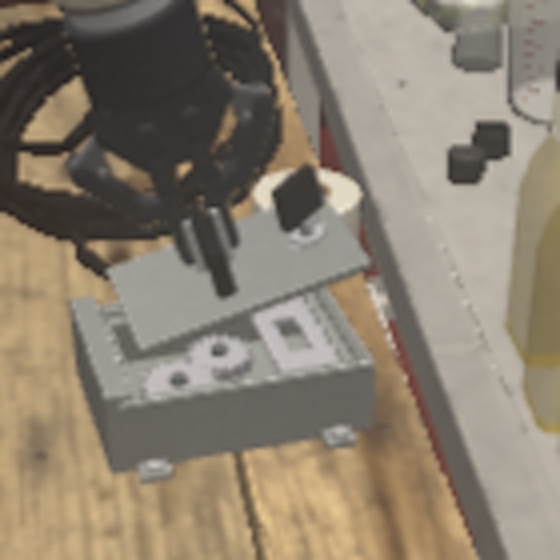

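View pics/c7c.png

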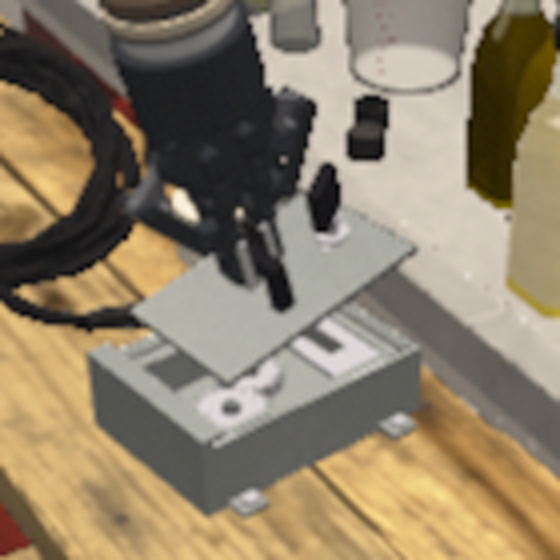

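View pics/w7.png

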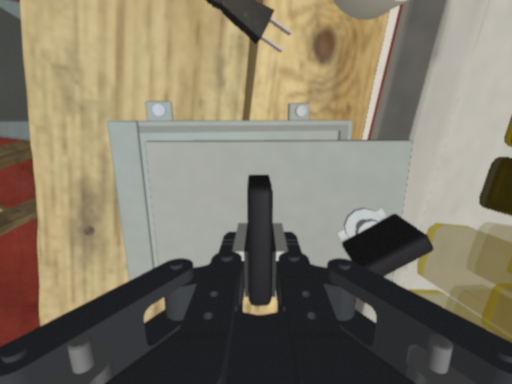

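jog_arm --targets '[{"slide": [0, 2, 0], "delta_rot": [0, 0, 0], "grip": -1}, {"slide": [0, 2, 0], "delta_rot": [0, 0, 0], "grip": -1}, {"slide": [0, 2, 0], "delta_rot": [0, 0, 0], "grip": -1}]'

```text
time_s: 7.3
eef_pos: [0.5323, -0.1085, 0.1815]
ee_rot: [[-0.168, 0.952, 0.256], [0.986, 0.162, 0.043], [-0.001, 0.26, -0.966]]
force: [-1.2, -0.2, -5.2]
opening: 0.0105
```

```bash
python3 bx.py
```

```text
7.3 F [-1.2 -0.2 -5.2] T [-0.08  0.47  0.01] tcp [ 0.5323 -0.1085  0.1815]
handle in box [ -5.7   0.2 127.4] edge bottom [-57.9   0.2  79.2] edge top [-59.5   0.2  85. ] tilt 15.06 roll -0.05 yaw -0.04
```

jog_arm --targets '[{"slide": [0, 0, -10], "delta_rot": [0, 0, 0], "grip": -1}, {"slide": [0, 0, -20], "delta_rot": [0, 0, 0], "grip": -1}, {"slide": [0, 0, -27], "delta_rot": [0, 0, 0], "grip": -1}, {"slide": [0, 0, -31], "delta_rot": [0, 0, 0], "grip": -1}, {"slide": [0, 0, -31], "delta_rot": [0, 0, 0], "grip": -1}, {"slide": [0, 0, -31], "delta_rot": [0, 0, 0], "grip": -1}]'

```text
time_s: 7.9
eef_pos: [0.532, -0.1083, 0.1497]
ee_rot: [[-0.168, 0.952, 0.255], [0.986, 0.162, 0.043], [-0.0, 0.259, -0.966]]
force: [0.1, -0.3, -5.2]
opening: 0.0107
```

```bash
python3 bx.py; python3 w.py w8; python3 w.py s8 side;python3 - <<'E'
from h import *
s,c=pickle.load(open('s8.pkl','rb')); crop(c,200,110,340,230,4.5,'pics/s8c.png')
E
```

```text
7.9 F [ 0.1 -0.3 -5.2] T [-0.09  0.45  0.03] tcp [ 0.532  -0.1083  0.1497]
handle in box [-6.   0.5 95.6] edge bottom [-58.3   0.5  47.4] edge top [-59.9   0.5  53.2] tilt 15.0 roll -0.01 yaw -0.04
7.9 [ 0.532  -0.1083  0.1497] [-0.338  0.272  2.068  0.23   0.583 -0.684] F [ 0.12 -0.33 -5.22] op 0.0107
[[-0.168, 0.952, 0.255], [0.986, 0.162, 0.043], [-0.0, 0.259, -0.966]]
7.95 [ 0.5323 -0.1084  0.15  ] [-0.338  0.272  2.067  0.23   0.583 -0.684] F [ 0.16 -0.85 -5.15] op 0.0108
[[-0.168, 0.952, 0.256], [0.986, 0.162, 0.043], [-0.001, 0.26, -0.966]]
```

View pics/s8c.png

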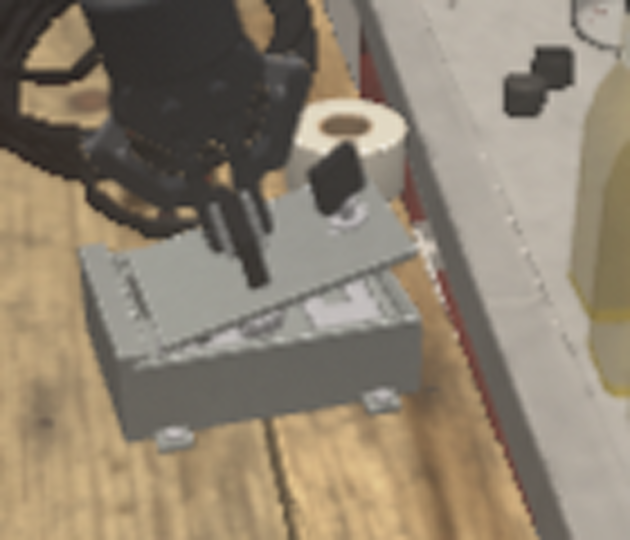

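View pics/w8.png

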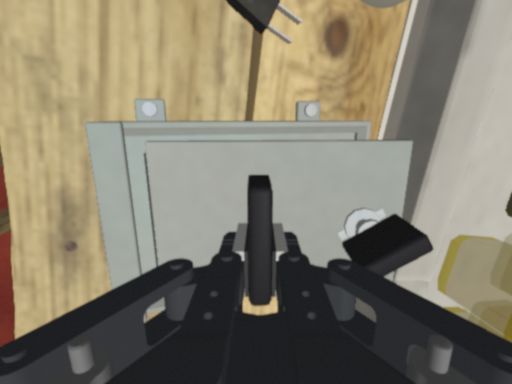

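The plate's plain edge is inside the rim and clear of the lip (cover edge u≈147, lip edge u≈125). I lower until it just touches the ledge.

jog_arm --targets '[{"slide": [0, 0, -2], "delta_rot": [0, 0, 0], "grip": -1}, {"slide": [0, 0, -2.5], "delta_rot": [0, 0, 0], "grip": -1}, {"slide": [0, 0, -2.5], "delta_rot": [0, 0, 0], "grip": -1}]'

```text
time_s: 8.3
eef_pos: [0.5319, -0.1082, 0.1474]
ee_rot: [[-0.168, 0.952, 0.255], [0.986, 0.162, 0.043], [-0.0, 0.259, -0.966]]
force: [-0.9, 0.0, -5.0]
opening: 0.0106
```

```bash
python3 bx.py
```

```text
8.3 F [-0.9  0.  -5. ] T [-0.09  0.47 -0.  ] tcp [ 0.5319 -0.1082  0.1474]
handle in box [-6.1  0.6 93.3] edge bottom [-58.4   0.6  45.1] edge top [-60.    0.6  50.9] tilt 15.01 roll -0.01 yaw -0.04
```

jog_arm --targets '[{"slide": [-4, -0.9, -0.5], "delta_rot": [0, 0, 0], "grip": -1}, {"slide": [-8, -1.8, -0.5], "delta_rot": [0, 0, 0], "grip": -1}, {"slide": [-12, -2.5, -0.5], "delta_rot": [0, 0, 0], "grip": -1}, {"slide": [-14, -3, -0.5], "delta_rot": [0, 0, 0], "grip": -1}, {"slide": [-16, -3.3, -0.5], "delta_rot": [0, 0, 0], "grip": -1}, {"slide": [-16, -3.3, -0.5], "delta_rot": [0, 0, 0], "grip": -1}]'

```text
time_s: 8.9
eef_pos: [0.5156, -0.1117, 0.1469]
ee_rot: [[-0.168, 0.952, 0.255], [0.986, 0.162, 0.043], [-0.0, 0.259, -0.966]]
force: [0.3, -0.1, -5.6]
opening: 0.0104
```

```bash
python3 bx.py; python3 w.py w9; python3 w.py s9 side;python3 - <<'E'
from h import *
s,c=pickle.load(open('s9.pkl','rb')); crop(c,200,110,340,230,4.5,'pics/s9c.png')
E
```

```text
8.9 F [ 0.3 -0.1 -5.6] T [-0.14  0.45  0.01] tcp [ 0.5156 -0.1117  0.1469]
handle in box [-22.7  -0.   92.8] edge bottom [-75.    0.   44.6] edge top [-76.6   0.   50.4] tilt 15.0 roll -0.01 yaw -0.05
8.9 [ 0.5156 -0.1117  0.1469] [-0.356  0.253  2.102  0.241  0.572 -0.714] F [ 0.29 -0.09 -5.59] op 0.0104
[[-0.168, 0.952, 0.255], [0.986, 0.162, 0.043], [-0.0, 0.259, -0.966]]
8.95 [ 0.5159 -0.1117  0.1469] [-0.356  0.253  2.102  0.242  0.572 -0.714] F [-0.2  -0.37 -4.66] op 0.0108
[[-0.168, 0.952, 0.255], [0.986, 0.162, 0.043], [-0.0, 0.259, -0.966]]
```

View pics/w9.png

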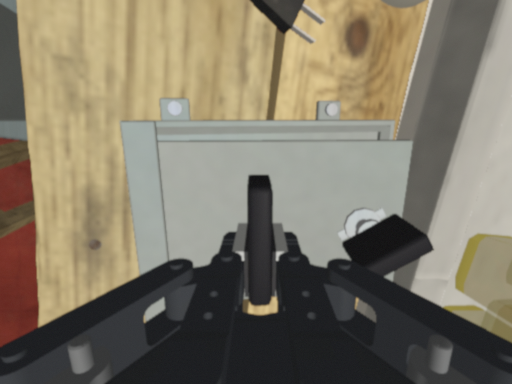

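View pics/s9c.png

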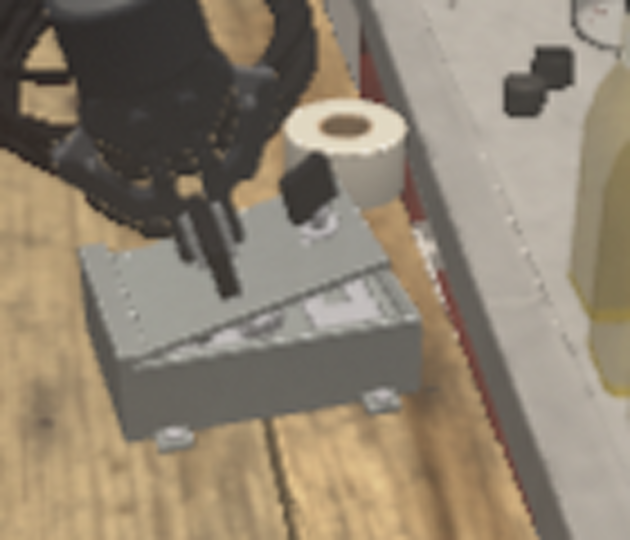

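The edge is 6 mm under the lip with no contact force, and the wrist view shows the plate disappearing under the lip at u≈160. I pivot about that edge to about 2°.

jog_arm --targets '[{"slide": [4.4, 0.8, -1.8], "delta_rot": [-0.4, 2.5, 0], "grip": -1}, {"slide": [8.7, 1.5, -3.6], "delta_rot": [-0.8, 4.9, 0], "grip": -1}, {"slide": [13, 2.2, -5.8], "delta_rot": [-1.3, 7.4, 0], "grip": -1}, {"slide": [17, 2.9, -8], "delta_rot": [-1.7, 9.9, 0], "grip": -1}, {"slide": [20, 3.4, -10], "delta_rot": [-2, 11.8, 0], "grip": -1}, {"slide": [21.7, 3.7, -11], "delta_rot": [-2.2, 12.8, 0], "grip": -1}, {"slide": [21.7, 3.7, -11], "delta_rot": [-2.2, 12.8, 0], "grip": -1}, {"slide": [21.7, 3.7, -11], "delta_rot": [-2.2, 12.8, 0], "grip": -1}]'

```text
time_s: 9.8
eef_pos: [0.5376, -0.1078, 0.1357]
ee_rot: [[-0.168, 0.985, 0.035], [0.986, 0.168, 0.006], [-0.0, 0.036, -0.999]]
force: [0.4, 0.7, -5.4]
opening: 0.0108
```

```bash
python3 bx.py; python3 w.py w10; python3 w.py s10 side;python3 - <<'E'
from h import *
s,c=pickle.load(open('s10.pkl','rb')); crop(c,200,110,340,230,4.5,'pics/s10c.png')
E
```

```text
9.8 F [ 0.4  0.7 -5.4] T [-0.08  0.19 -0.02] tcp [ 0.5376 -0.1078  0.1357]
handle in box [-13.    0.1  79.6] edge bottom [-74.8   0.1  44.4] edge top [-75.    0.1  50.4] tilt 2.04 roll -0.03 yaw -0.04
9.8 [ 0.5376 -0.1078  0.1357] [-0.284  0.372  1.941  0.021  0.796 -0.467] F [ 0.37  0.73 -5.41] op 0.0108
[[-0.168, 0.985, 0.035], [0.986, 0.168, 0.006], [-0.0, 0.036, -0.999]]
9.85 [ 0.5374 -0.1079  0.1358] [-0.284  0.372  1.941  0.021  0.796 -0.467] F [-0.27  0.31 -5.71] op 0.0106
[[-0.168, 0.985, 0.035], [0.986, 0.168, 0.005], [-0.0, 0.035, -0.999]]
```

View pics/w10.png

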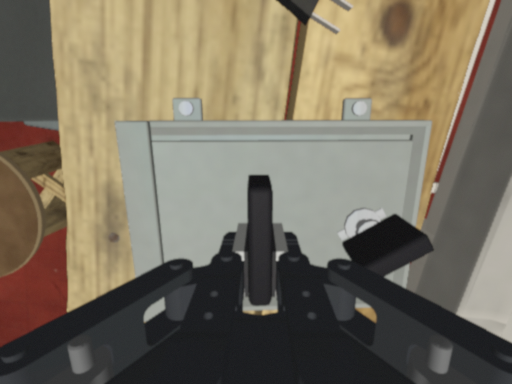

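View pics/s10c.png

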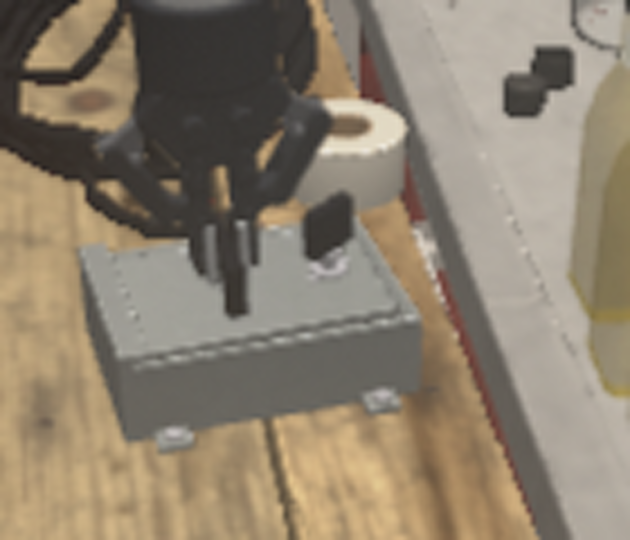

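The cover is inside the rim, 2° from flat. I lay it down with a light press.

jog_arm --targets '[{"slide": [1.5, 0.3, -1.2], "delta_rot": [-0.2, 1, 0], "grip": -1}, {"slide": [3, 0.5, -2.6], "delta_rot": [-0.3, 2, 0], "grip": -1}, {"slide": [3, 0.5, -3.2], "delta_rot": [-0.3, 2, 0], "grip": -1}, {"slide": [3, 0.5, -3.2], "delta_rot": [-0.3, 2, 0], "grip": -1}]'

```text
time_s: 10.3
eef_pos: [0.5408, -0.1076, 0.134]
ee_rot: [[-0.168, 0.986, -0.001], [0.986, 0.168, -0.0], [-0.0, -0.001, -1.0]]
force: [-6.1, 0.6, 5.0]
opening: 0.0106
```

```bash
python3 bx.py
```

```text
10.3 F [-6.1  0.6  5. ] T [-0.04  0.4   0.04] tcp [ 0.5408 -0.1076  0.134 ]
handle in box [-11.9  -0.2  77.8] edge bottom [-74.9  -0.2  44.9] edge top [-74.9  -0.2  50.9] tilt -0.08 roll -0.0 yaw -0.02
```

It's on the ledge: the vertical force reversed to +5 N, and the handle reads (−11.9, −0.2, 77.8). I release, rise and look.

jog_arm --targets '[{"slide": [0, 0, 0], "delta_rot": [0, 0, 0], "grip": 0}, {"slide": [0, 0, 0], "delta_rot": [0, 0, 0], "grip": 0}, {"slide": [0, 0, 0], "delta_rot": [0, 0, 0], "grip": 0}, {"slide": [0, 0, 25], "delta_rot": [0, 0, 0], "grip": 0}, {"slide": [0, 0, 60], "delta_rot": [0, 0, 0], "grip": 0}, {"slide": [5, -40, 90], "delta_rot": [0, 0, 0], "grip": 0}, {"slide": [15, -80, 110], "delta_rot": [0, 0, 0], "grip": 0}, {"slide": [20, -100, 120], "delta_rot": [0, 0, 0], "grip": 0}, {"slide": [20, -100, 120], "delta_rot": [0, 0, 0], "grip": 0}, {"slide": [20, -100, 120], "delta_rot": [0, 0, 0], "grip": 0}]'

```text
time_s: 11.3
eef_pos: [0.5606, -0.2075, 0.2527]
ee_rot: [[-0.167, 0.986, 0.0], [0.986, 0.167, 0.001], [0.001, 0.0, -1.0]]
force: [-0.3, -0.0, -0.2]
opening: 0.0428
```

```bash
python3 w.py w11; cat > m.py <<'E'
import sys
from bx import *
s,c=pickle.load(open(sys.argv[1]+'.pkl','rb')); P=cloud(c,s)
hsv=cv2.cvtColor(c['frame'],cv2.COLOR_RGB2HSV).astype(int)
Pb=(P*1000-B)@RB
zb=Pb[...,2]; box=(abs(Pb[...,0])<90)&(abs(Pb[...,1])<62)
for lab,z0,sel in [('handle',84,Pb[...,0]<20),('wing',94 if len(sys.argv)<3 else float(sys.argv[2]),Pb[...,0]>25)]:
    m=box&sel&(hsv[...,2]<105)&(zb>z0-7)&(zb<z0+7)
    n,L,st,ce=cv2.connectedComponentsWithStats(m.astype(np.uint8)); m=L==1+np.argmax(st[1:,4])
    W=(ray(c,np.argwhere(m)[:,::-1],z0/1000,s)*1000-B)@RB; W=W[:,:2]; mu=W.mean(0); Vt=np.linalg.svd(W-mu)[2]
    R=(W-mu)@Vt.T; mid=(R.max(0)+R.min(0))/2@Vt+mu
    print(lab,m.sum(),'mid box',mid.round(1),'ext',np.ptp(R,axis=0).round(1),'ang',(np.degrees(np.arctan2(Vt[0,1],Vt[0,0]))%180).round(2),'ztop',np.nanmedian(zb[m]).round(1),'world',(RB@np.r_[mid,z0]+B).round(1))
m=box&(hsv[...,2]>120)&(abs(Pb[...,0]+0)<70)&(abs(Pb[...,1])<46)&(zb>45)&(zb<56)
A=Pb[m]; print('plate plane z=ax+by+c',np.linalg.lstsq(np.c_[A[:,:2],np.ones(len(A))],A[:,2],rcond=None)[0].round(4))
E
python3 m.py w11
```

```text
11.3 [ 0.5606 -0.2075  0.2527] [-4.280e-01  3.090e-01  1.743e+00  1.000e-03  1.090e+00 -5.950e-01] F [-0.31 -0.04 -0.16] op 0.0428
[[-0.167, 0.986, 0.0], [0.986, 0.167, 0.001], [0.001, 0.0, -1.0]]
handle 1142 mid box [-11.1  -0.2] ext [61.8 10.7] ang 90.11 ztop 84.2 world [ 541.6 -104.1   84. ]
wing 559 mid box [50.2 -0.5] ext [34.9  9.5] ang 31.16 ztop 94.4 world [602.1 -94.   94. ]
plate plane z=ax+by+c [ 2.6000e-03 -5.0000e-04  5.0565e+01]
```

View pics/w11.png

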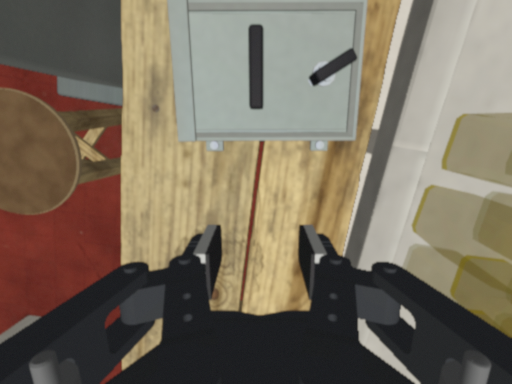

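The cover lies home and level: plate top at 50.6 mm, handle at (−11, 0). The wing is at box (50.2, −0.5), angle 31.2°, so stud_turn ≈ 1.03. I approach the wing, turned to match.

jog_arm --targets '[{"slide": [8, 20, 0], "delta_rot": [0, 0, -8.4], "grip": 0}, {"slide": [16, 45, 0], "delta_rot": [0, 0, -16.8], "grip": 0}, {"slide": [24, 70, -10], "delta_rot": [0, 0, -25.2], "grip": 0}, {"slide": [32, 90, -30], "delta_rot": [0, 0, -33.6], "grip": 0}, {"slide": [38, 105, -50], "delta_rot": [0, 0, -42], "grip": 0}, {"slide": [41.5, 113.5, -62], "delta_rot": [0, 0, -50.4], "grip": 0}, {"slide": [41.5, 113.5, -62], "delta_rot": [0, 0, -58.8], "grip": 0}, {"slide": [41.5, 113.5, -62], "delta_rot": [0, 0, -58.8], "grip": 0}, {"slide": [41.5, 113.5, -62], "delta_rot": [0, 0, -58.8], "grip": 0}]'

```text
time_s: 12.25
eef_pos: [0.6015, -0.0928, 0.1899]
ee_rot: [[0.753, 0.657, -0.002], [0.657, -0.753, 0.0], [-0.001, -0.001, -1.0]]
force: [0.0, -0.1, -0.2]
opening: 0.0428
```

```bash
python3 w.py w12; python3 w.py s12 side;python3 - <<'E'
from h import *
s,c=pickle.load(open('s12.pkl','rb')); crop(c,200,90,340,230,4,'pics/s12c.png')
E
```

```text
12.25 [ 0.6015 -0.0928  0.1899] [-0.225  0.405  1.754  0.     0.984  0.629] F [ 0.01 -0.06 -0.17] op 0.0428
[[0.753, 0.657, -0.002], [0.657, -0.753, 0.0], [-0.001, -0.001, -1.0]]
12.3 [ 0.6018 -0.0933  0.1904] [-0.225  0.405  1.754  0.     0.984  0.629] F [ 0.36 -0.83 -0.06] op 0.0429
[[0.754, 0.657, -0.001], [0.657, -0.754, 0.0], [-0.0, -0.001, -1.0]]
```

View pics/w12.png

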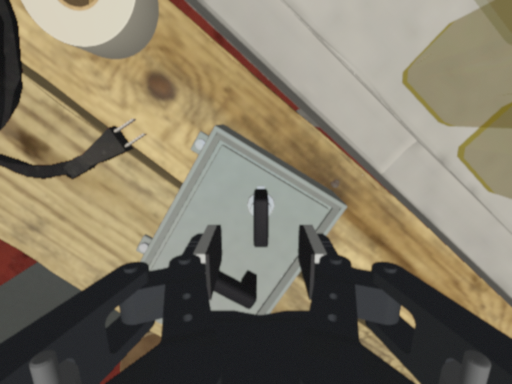

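View pics/s12c.png

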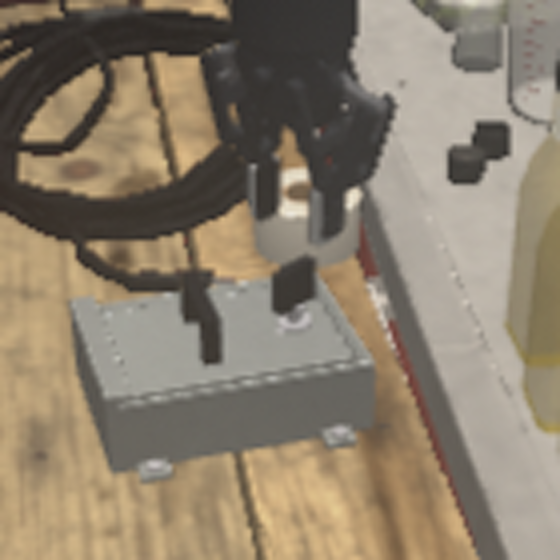

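The wing at (260,217) is centred between the fingers and parallel to the pads. I descend and grip it high enough to leave room for the 14 mm push.

jog_arm --newtons 60 --targets '[{"slide": [0, 0, -25], "delta_rot": [0, 0, 0], "grip": 0}, {"slide": [0, 0, -42], "delta_rot": [0, 0, 0], "grip": 0}, {"slide": [0, 0, -48], "delta_rot": [0, 0, 0], "grip": 0}, {"slide": [0, 0, -48], "delta_rot": [0, 0, 0], "grip": 0}, {"slide": [0, 0, -48], "delta_rot": [0, 0, 0], "grip": -1}, {"slide": [0, 0, -48], "delta_rot": [0, 0, 0], "grip": -1}, {"slide": [0, 0, -48], "delta_rot": [0, 0, 0], "grip": -1}, {"slide": [0, 0, -48], "delta_rot": [0, 0, 0], "grip": -1}, {"slide": [0, 0, -48], "delta_rot": [0, 0, 0], "grip": -1}]'

```text
time_s: 13.25
eef_pos: [0.6028, -0.0939, 0.1434]
ee_rot: [[0.756, 0.654, 0.002], [0.654, -0.756, -0.0], [0.001, 0.001, -1.0]]
force: [0.4, 1.0, 0.5]
opening: 0.0088
```

```bash
python3 w.py w13; python3 w.py s13 side;python3 - <<'E'
from h import *
s,c=pickle.load(open('s13.pkl','rb')); crop(c,200,90,340,230,4,'pics/s13c.png')
E
```

```text
13.25 [ 0.6028 -0.0939  0.1434] [-0.226  0.47   1.771  0.     0.899  0.631] F [0.44 0.99 0.45] op 0.0088
[[0.756, 0.654, 0.002], [0.654, -0.756, -0.0], [0.001, 0.001, -1.0]]
13.3 [ 0.6027 -0.0939  0.1433] [-0.226  0.47   1.771  0.     0.898  0.631] F [1.24 0.96 2.04] op 0.0088
[[0.756, 0.654, 0.002], [0.654, -0.756, -0.0], [0.001, 0.001, -1.0]]
```

View pics/w13.png

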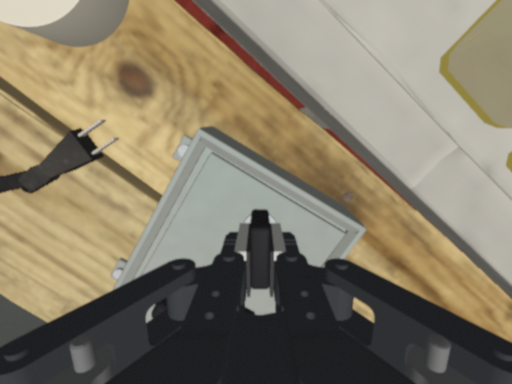

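View pics/s13c.png

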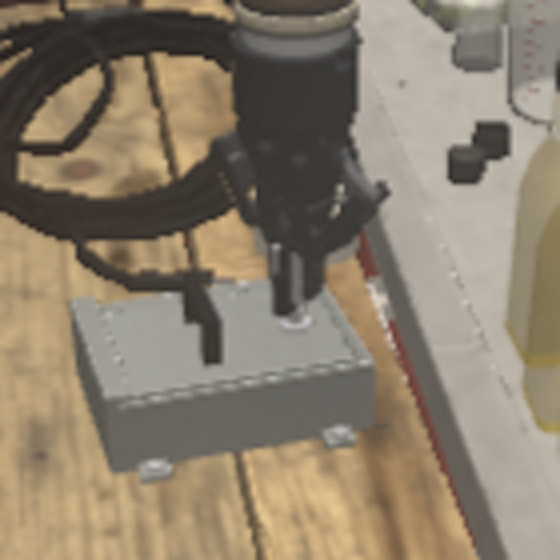

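Gripped. I turn it counter-clockwise by 58.8°, bringing the cross-bar in line with the slot.

jog_arm --targets '[{"slide": [0, 0, 0], "delta_rot": [0, 0, 7], "grip": -1}, {"slide": [0, 0, 0], "delta_rot": [0, 0, 14], "grip": -1}, {"slide": [0, 0, 0], "delta_rot": [0, 0, 22], "grip": -1}, {"slide": [0, 0, 0], "delta_rot": [0, 0, 30], "grip": -1}, {"slide": [0, 0, 0], "delta_rot": [0, 0, 38], "grip": -1}, {"slide": [0, 0, 0], "delta_rot": [0, 0, 46], "grip": -1}, {"slide": [0, 0, 0], "delta_rot": [0, 0, 53], "grip": -1}, {"slide": [0, 0, 0], "delta_rot": [0, 0, 58.8], "grip": -1}, {"slide": [0, 0, 0], "delta_rot": [0, 0, 58.8], "grip": -1}, {"slide": [0, 0, 0], "delta_rot": [0, 0, 58.8], "grip": -1}]'

```text
time_s: 14.35
eef_pos: [0.6019, -0.0936, 0.1425]
ee_rot: [[-0.166, 0.986, -0.001], [0.986, 0.166, 0.001], [0.001, -0.001, -1.0]]
force: [-1.0, 1.7, 1.8]
opening: 0.009
```

```bash
python3 w.py w14; python3 w.py s14 side;python3 - <<'E'
from h import *
s,c=pickle.load(open('s14.pkl','rb')); crop(c,200,90,340,230,4,'pics/s14c.png')
print(s['torque'])
E
```

```text
14.35 [ 0.6019 -0.0936  0.1425] [-0.226  0.471  1.772  0.     0.899 -0.393] F [-1.    1.67  1.79] op 0.009
[[-0.166, 0.986, -0.001], [0.986, 0.166, 0.001], [0.001, -0.001, -1.0]]
14.4 [ 0.6019 -0.0936  0.1425] [-0.226  0.471  1.772  0.     0.899 -0.393] F [-1.01  1.69  1.58] op 0.0089
[[-0.166, 0.986, -0.001], [0.986, 0.166, 0.001], [0.001, -0.001, -1.0]]
[0.34397394 0.1803909  0.00670374]
```

View pics/w14.png

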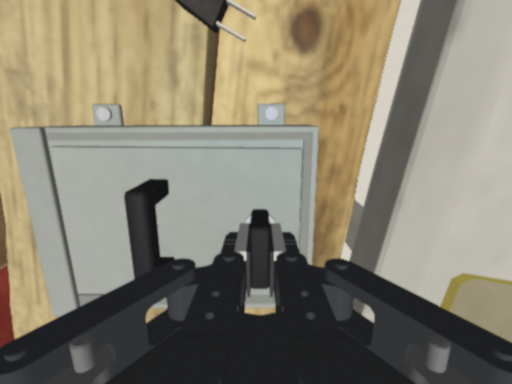

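View pics/s14c.png

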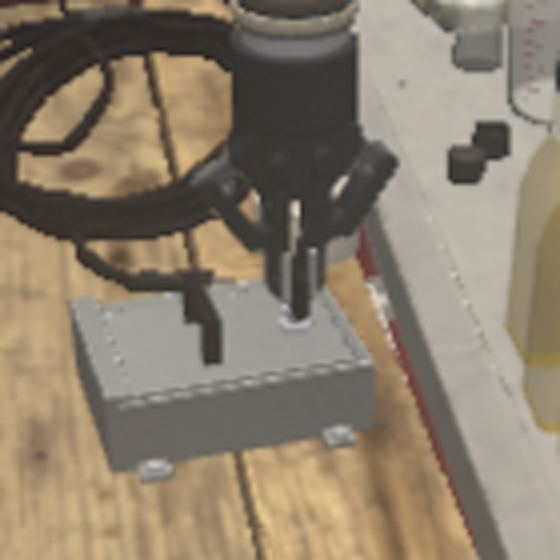

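The wing is in line (tool y at 9.6° against the box's 9.7°). I push partway and check the force.

jog_arm --targets '[{"slide": [0, 0, -2], "delta_rot": [0, 0, 0], "grip": -1}, {"slide": [0, 0, -4], "delta_rot": [0, 0, 0], "grip": -1}, {"slide": [0, 0, -6], "delta_rot": [0, 0, 0], "grip": -1}, {"slide": [0, 0, -6], "delta_rot": [0, 0, 0], "grip": -1}]'

```text
time_s: 14.85
eef_pos: [0.6019, -0.0937, 0.1363]
ee_rot: [[-0.167, 0.986, -0.001], [0.986, 0.167, 0.001], [0.001, -0.001, -1.0]]
force: [-2.2, 2.9, 2.8]
opening: 0.0088
```

It's past the 2.5 mm mark at only ~3 N, so the cross-bar is in the slot. I push on to the stop.

jog_arm --targets '[{"slide": [0, 0, -2.5], "delta_rot": [0, 0, 0], "grip": -1}, {"slide": [0, 0, -5], "delta_rot": [0, 0, 0], "grip": -1}, {"slide": [0, 0, -7.5], "delta_rot": [0, 0, 0], "grip": -1}, {"slide": [0, 0, -8.5], "delta_rot": [0, 0, 0], "grip": -1}, {"slide": [0, 0, -8.5], "delta_rot": [0, 0, 0], "grip": -1}]'

```text
time_s: 15.35
eef_pos: [0.6021, -0.0937, 0.13]
ee_rot: [[-0.168, 0.986, -0.001], [0.986, 0.168, 0.001], [0.001, -0.001, -1.0]]
force: [-5.9, 4.2, 14.8]
opening: 0.0087
```

```bash
python3 w.py w15; python3 w.py s15 side;python3 - <<'E'
from h import *
s,c=pickle.load(open('s15.pkl','rb')); crop(c,200,90,340,230,4,'pics/s15c.png')
E
```

```text
15.35 [ 0.6021 -0.0937  0.13  ] [-0.226  0.49   1.775  0.     0.878 -0.395] F [-5.88  4.25 14.78] op 0.0087
[[-0.168, 0.986, -0.001], [0.986, 0.168, 0.001], [0.001, -0.001, -1.0]]
15.4 [ 0.6021 -0.0937  0.13  ] [-0.226  0.49   1.775  0.     0.878 -0.395] F [-6.62  3.7  13.79] op 0.0089
[[-0.168, 0.986, -0.001], [0.986, 0.168, 0.001], [0.001, -0.001, -1.0]]
```

View pics/s15c.png

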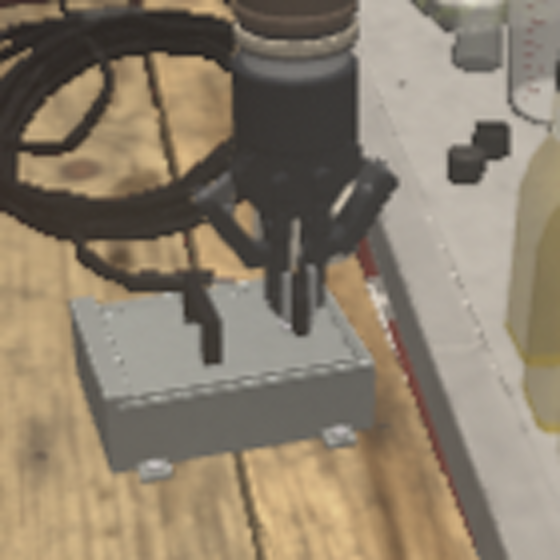

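View pics/w15.png

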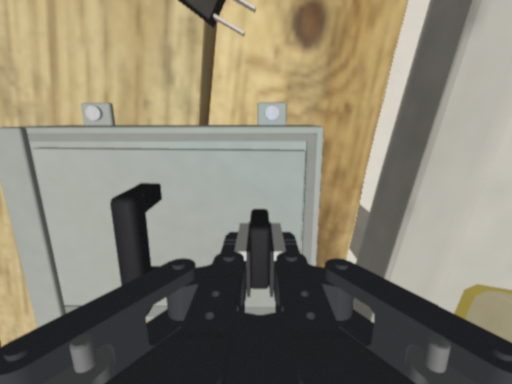

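About 13.5 mm down with 15 N, which is more than the spring's 6.6 N, so it's at its stop. I turn it clockwise.

jog_arm --targets '[{"slide": [0, 0, -0.5], "delta_rot": [0, 0, -6], "grip": -1}, {"slide": [0, 0, -0.5], "delta_rot": [0, 0, -14], "grip": -1}, {"slide": [0, 0, -0.5], "delta_rot": [0, 0, -22], "grip": -1}, {"slide": [0, 0, -0.5], "delta_rot": [0, 0, -30], "grip": -1}, {"slide": [0, 0, -0.5], "delta_rot": [0, 0, -38], "grip": -1}, {"slide": [0, 0, -0.5], "delta_rot": [0, 0, -46], "grip": -1}, {"slide": [0, 0, -0.5], "delta_rot": [0, 0, -54], "grip": -1}, {"slide": [0, 0, -0.5], "delta_rot": [0, 0, -62], "grip": -1}, {"slide": [0, 0, -0.5], "delta_rot": [0, 0, -70], "grip": -1}, {"slide": [0, 0, -0.5], "delta_rot": [0, 0, -78], "grip": -1}]'

```text
time_s: 16.45
eef_pos: [0.6031, -0.0943, 0.13]
ee_rot: [[0.931, 0.364, 0.002], [0.364, -0.931, -0.001], [0.001, 0.002, -1.0]]
force: [-4.1, 2.5, 14.4]
opening: 0.0085
```

jog_arm --targets '[{"slide": [0, 0, 0], "delta_rot": [0, 0, -6], "grip": -1}, {"slide": [0, 0, 0], "delta_rot": [0, 0, -12.5], "grip": -1}, {"slide": [0, 0, 0], "delta_rot": [0, 0, -12.5], "grip": -1}, {"slide": [0, 0, 0], "delta_rot": [0, 0, -12.5], "grip": -1}]'

```text
time_s: 16.85
eef_pos: [0.6032, -0.0945, 0.13]
ee_rot: [[0.987, 0.159, 0.002], [0.159, -0.987, -0.001], [0.002, 0.002, -1.0]]
force: [-4.8, 2.1, 13.9]
opening: 0.0083
```

```bash
python3 w.py w16; python3 w.py s16 side;python3 - <<'E'
from h import *
s,c=pickle.load(open('s16.pkl','rb')); crop(c,200,90,340,230,4,'pics/s16c.png'); print(s['torque'])
E
```

```text
16.85 [ 0.6032 -0.0945  0.13  ] [-2.260e-01  4.910e-01  1.774e+00 -1.000e-03  8.750e-01  1.185e+00] F [-4.82  2.1  13.92] op 0.0083
[[0.987, 0.159, 0.002], [0.159, -0.987, -0.001], [0.002, 0.002, -1.0]]
16.9 [ 0.6032 -0.0945  0.13  ] [-2.260e-01  4.910e-01  1.774e+00 -1.000e-03  8.750e-01  1.185e+00] F [-4.41  1.86 13.53] op 0.0088
[[0.987, 0.16, 0.002], [0.16, -0.987, -0.001], [0.002, 0.002, -1.0]]
[ 0.45539615  0.94462934 -0.0198014 ]
```

View pics/w16.png

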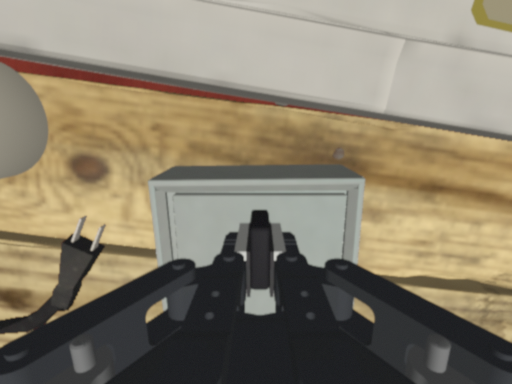

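View pics/s16c.png

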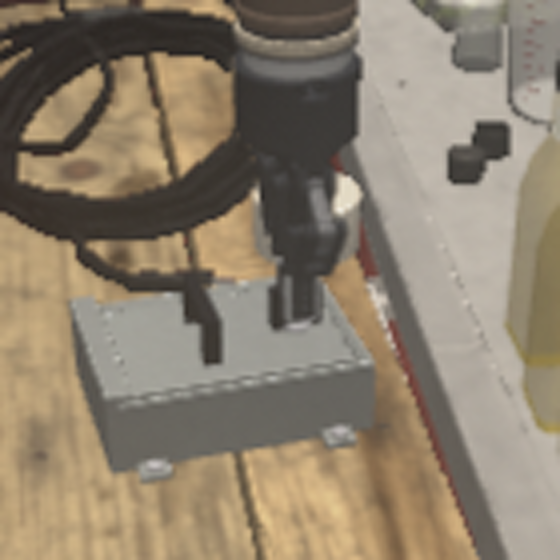

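Turned 90.5°, with the wing along the box's x. I release, rise and check.

jog_arm --targets '[{"slide": [0, 0, 1], "delta_rot": [0, 0, 0], "grip": -1}, {"slide": [0, 0, 1], "delta_rot": [0, 0, 0], "grip": 0}, {"slide": [0, 0, 1], "delta_rot": [0, 0, 0], "grip": 0}, {"slide": [0, 0, 1], "delta_rot": [0, 0, 0], "grip": 0}, {"slide": [0, 0, 1], "delta_rot": [0, 0, 0], "grip": 0}, {"slide": [0, 0, 30], "delta_rot": [0, 0, 0], "grip": 0}, {"slide": [0, 0, 70], "delta_rot": [0, 0, 0], "grip": 0}, {"slide": [-20, 0, 110], "delta_rot": [0, 0, 0], "grip": 0}, {"slide": [-60, 0, 130], "delta_rot": [0, 0, 0], "grip": 0}, {"slide": [-100, 0, 140], "delta_rot": [0, 0, 0], "grip": 0}]'

```text
time_s: 17.95
eef_pos: [0.503, -0.0944, 0.2705]
ee_rot: [[0.987, 0.16, 0.005], [0.16, -0.987, -0.002], [0.005, 0.003, -1.0]]
force: [0.8, -0.7, 0.5]
opening: 0.0424
```

jog_arm --targets '[{"slide": [-40, 0, 0], "delta_rot": [0, 0, 0], "grip": 0}, {"slide": [-50, 0, 0], "delta_rot": [0, 0, 0], "grip": 0}, {"slide": [-50, 0, 0], "delta_rot": [0, 0, 0], "grip": 0}]'

```text
time_s: 18.25
eef_pos: [0.451, -0.0939, 0.2675]
ee_rot: [[0.987, 0.159, 0.0], [0.159, -0.987, -0.0], [0.0, 0.0, -1.0]]
force: [-0.6, 0.1, -0.3]
opening: 0.0425
```

```bash
python3 w.py w17; python3 w.py s17 side; python3 m.py w17 82.5;python3 - <<'E'
from h import *
s,c=pickle.load(open('s17.pkl','rb')); crop(c,200,90,340,230,4,'pics/s17c.png')
E
```

```text
18.25 [ 0.451  -0.0939  0.2675] [-0.3    0.028  2.041 -0.     1.072  1.112] F [-0.6   0.12 -0.26] op 0.0425
[[0.987, 0.159, 0.0], [0.159, -0.987, -0.0], [0.0, 0.0, -1.0]]
18.3 [ 0.4526 -0.0941  0.2679] [-0.299  0.03   2.038  0.     1.071  1.112] F [ 0.66  0.11 -0.51] op 0.0427
[[0.987, 0.159, 0.002], [0.159, -0.987, -0.0], [0.002, 0.001, -1.0]]
handle 955 mid box [-10.7  -0.5] ext [61.5 11.6] ang 89.41 ztop 84.3 world [ 542.  -104.3   84. ]
wing 482 mid box [47.5 -0.2] ext [28.7 10.2] ang 178.54 ztop 82.1 world [599.3 -94.2  82.5]
plate plane z=ax+by+c [ 2.90000e-03 -6.00000e-04  5.06713e+01]
```

View pics/w17.png

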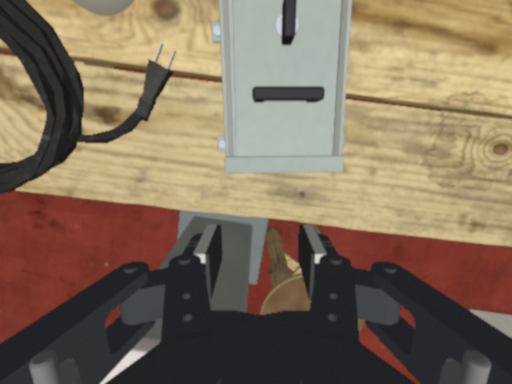

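View pics/s17c.png

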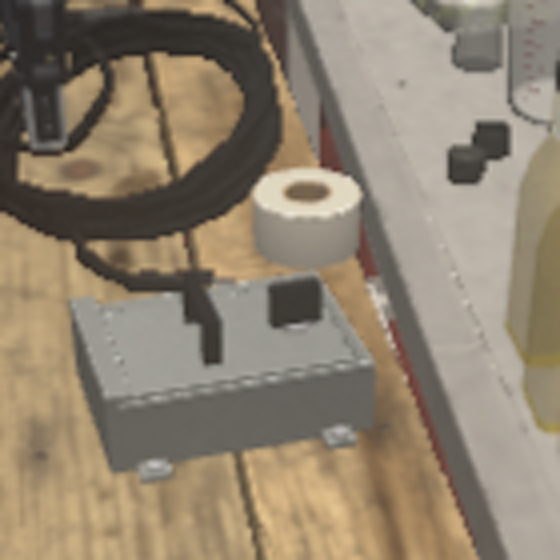

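The wing is released with its top at 82.1 mm (94.4 mm before), so the fastener is held about 12 mm in, and it lies along the box's x. The cover is level and home, and the arm is clear. I hand in.

```bash
python3 -c "
from plant import manip
print(manip.job_done())"
```

```text
the job is handed in; nothing more can be done
None
```

The cover is back on the drive box and locked down. I handed the job in at about 18 s of the 54 s allowed; the simulator reported no verdict.

**What I did:**
- I picked the cover up by its handle, tilted it 15°, slid its plain edge 6 mm under the lip and pivoted it flat.
- I turned the wing about 59° counter-clockwise into line with the slot and pushed it in to its stop.
- I then turned it about 90° clockwise and released it.

**Last checks, from the wrist camera after release:**

| Check | Measured | Required |
|---|---|---|
| Handle position in the box | x −10.7 mm, y −0.5 mm | x −17 to −7, y −5 to 5 |
| Handle height | about 77.3 mm | 74.5 to 79.5 |
| Cover tilt | about 0.003 rad | below 0.035 |
| Fastener held in | about 12.3 mm | 9.5 to 13.5 |
| Wing turn | about 1.6 rad | above 1.3 |

- **Small disagreement:** the fastener depth reads 12.3 mm where 11.5 mm was expected. The camera is only good to about 2 mm, and the reading is still inside the limits.
- **Wing partly out of view:** the wing was cut off at the edge of that last wrist picture. The side view also showed it along the box's length and sunk in.
- **Bystanders:** the arm never went near the tape roll or the whetstone. I didn't re-measure either one at the end; the roll looked unmoved in the last side view.

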